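# Pin the drawbar into its fork

## Robot

A 6-joint arm with a two-finger parallel gripper is mounted at the origin on the work surface. World frame = base frame: x ahead of the robot, y to its left, z up, the work surface at z = 0. Lengths are in m, angles in rad, forces in N, time in s.
With the tool pointing down it reaches from about 0.3 to 0.875 m from the base axis. Payload 6.4 kg.
Tool frame: the origin (TCP) lies at the very end of the fingers, on their centre line; the grasp point (between the pads) lies bot.grasp_offset behind it (bot.grasp_offset is the distance from the TCP to the grasp point, in m); x points along the fingers, z is the direction in which the jaws open and shut, and the axes are right-handed (so a half turn about x gives the same grasp; the last joint's range is limited). The gripper opens to 88 mm and grips with 3 to 60 N. Pads are 18 mm wide; open, the fingers measure 123 mm over their backs; the gripper's body (75 mm by 187 mm) begins 45 mm behind the grasp point.
Start: joints at [-1.406, 0.181, 1.607, -0, 1.354, -0.206], TCP at [0.208, -0.536, 0.239] pointing down, gripper open.
Joint ranges: [-2.99, 2.99], [-0.89, 2.07], [0.3, 2.58], [-1.14, 4.28], [0, 2.63], [-3.12, 3.12]. Speed limits (rad/s): [2.57, 2.57, 3.01, 3.14, 3.14, 3.14].

## Interface

Orientations are given as a rotation vector (axis times angle).
In Python, from bench import bot gives the robot as it stands.
- The arm moves only by the tool apply_moves, never from a script. Its argument "steps" is a list of rows, each a list of 3 entries, a list of its own where there are three numbers: the shift along the tool's x, y, z in m, then the turn about the tool's x in degrees, then the gripper's target within -1 to 1 (fully open at 1, half-way at 0, shut at -1). A call has 1 to 12 rows; each row shifts and turns the commanded pose from where the row before left it, along the tool's axes as they then stand; what a row does not reach is not made up. A row lasts 1/8 s, in which the tool goes at most 62.5 mm and 10.7 degrees, less where a joint would pass 70% of its speed; a pose out of reach is approached as far as the arm can. A call with a gripper value outside its range is refused whole. The fingers move at their own pace and stop on an object; "squeeze" is the grip in N (left out, the last holds). Time passes only in rows, so rows that do not move let the fingers close. It gives the time, the measured TCP pose, the force and the opening at its end, in the units of the state.
- bot.sense(): the state, without advancing time (a new reading comes with each control period).
- bot.grab_frame(name): name is "side" or "top" or "wrist"; returns (picture, depth): 480x640x3 uint8, red, green, blue; 480x640 float32, m along the optical axis (not along the pixel's ray), 0 where there is no reading.
- bot.calibration(name): a dict with "fx", "fy", "cx", "cy" (pixels), "dist" ([k1, k2, p1, p2, k3] as OpenCV has them; the pictures are not rectified), "R" (3x3) and "t" (3): a world point X has camera coordinates R X + t. Camera axes: x right, y down, z forward; pixel columns grow to the right and rows downward; lengths in m; the calibration is good to about 2 mm. A picture is of the moment at which its call begins: read the wrist's pose just before it. calibration takes no time and is no camera call; for the wrist camera it gives the pose at the moment of the call.
- bot.close_job(): hands the job in, once; it reports no verdict.
Trained networks look in the newest picture that a camera, given by its name, has taken for a name from the list of things; names that differ only in an ending like _2 or _b are one class to them, and where a whole thing is asked for, a point or a joint stands for the part that bears it (a point fixed in the world has none). Each returns a list of dicts, best first, with "conf" (0 to 1); they miss things now and then, are a little off and sometimes report something else, mostly with a low value. They report only what shows in the picture. A call takes as long as a camera call. They do not tell look-alikes from the thing itself.
- bot.search_frame(query, camera): "centre" ([x, y, z] in m, in world coordinates, good to about 4 mm: the middle of the surface that is visible of it).
- bot.masks_of(query, camera): "pixels" (480x640 bool, what is visible of it).
- bot.landmark_of(query, camera): "centre" ([x, y, z] in m, in world coordinates, good to about 4 mm: a listed point, or the origin of a listed thing).
The state is a dict: "clock": time; "joint_pos": joint angles; "dq": joint speeds; "tau": joint torques, N m; "position": TCP position; "ee_rot": TCP orientation; "force": force on the tool from outside, world axes, zero at the start; "ft_torque": the same for the moment, N m; "finger_gap": finger opening in m.
Only numpy, scipy, OpenCV 4.12 (cv2) and the standard library are available. Lean on these libraries where they do the work, as an engineer would, in place of code of your own. Each camera call takes 0.05 s, during which the arm holds its last target.

## Task

Join the drawbar to the green fork on the bench: take the yellow-headed pin from the pin stand and push it down through the fork and the drawbar eye until its collar sits fully home on the fork; only then let go, do not drop it in. Leave the red and the blue pins in the stand.

Things in the scene. Friction and masses are not known exactly. Their poses are not given: they have to be found in the camera images.
- pin_yellow: Right pin, 0.12 kg, hanging upright by its collar in a hole (85 mm apart, any of 3) of the grey pin stand, 240 x 60 mm, top 95 mm above the bench. Steel shank 12 mm thick, 70 mm long, last 14 mm tapered to 5 mm. Collar 44 mm wide, 6 mm thick; on it an upright round yellow knob, 26 mm wide, 40 mm tall. Origin: centre of the collar's underside; z up (shank z -70 to 0, knob z 6 to 46 mm).
- fork_hole (a point): Mouth of the 20 mm vertical hole in the green fork's top face (65 x 60 mm, 86 mm above the bench, nothing higher within 80 mm). z up, x along the drawbar tube. The hole runs straight through upper plate, drawbar eye and lower plate, mouths countersunk. Sprung rollers 30 mm down grip the shank: push it the last 40 mm, with up to 15 N where it meets them. Home: collar on the top face.
- pin_red: Wrong pin, too short: shank 36 mm long, 12 mm thick; red knob. Collar, knob sizes and origin as the yellow pin. Hangs in another hole of the same stand; stays there.
- pin_blue: Wrong pin, too thick: shank 22 mm thick, 70 mm long; blue knob. Collar, knob sizes and origin as the yellow pin. Hangs in another hole of the same stand; stays there.
There are look-alikes about, which are no part of the job. Leave any orange or purple look-alike of the pin_yellow alone.

How it is judged:
On the way:
1. the gripper pushes the yellow pin down until its collar is within 8 mm of the fork's top face, before letting go (horizontal distance between pin_yellow and fork_hole below 0.01 m and z of pin_yellow in the frame of fork_hole between -0.004 and 0.008 m and contact force between pin_yellow and the fingers above 0.3 N), for 0.1 s.
At the end, for the whole second after the job is handed in: The yellow pin stands upright (within 10 degrees) in the fork hole, its collar within 4 mm of the fork's top face and within 10 mm of the hole's centre, at rest; the red and blue pins are still in the stand, within 30 mm of where they began (horizontal distance between pin_yellow and fork_hole below 0.01 m and z of pin_yellow in the frame of fork_hole between -0.004 and 0.004 m and angle between pin_yellow's own z axis and vertical below 0.17 rad and linear speed of pin_yellow below 0.02 m/s and distance of each of pin_red, pin_blue from where it was at the start of the episode below 0.03 m); the robot touches nothing.
It fails at once if the red pin is taken out of the stand (moved more than 30 mm) (distance of pin_red from where it was at the start of the episode above 0.03 m).
It fails at once if the blue pin is taken out of the stand (moved more than 30 mm) (distance of pin_blue from where it was at the start of the episode above 0.03 m).
It also fails if it takes over 38 s, if anything falls off the work surface, if the arm or the gripper's body presses on something with over 40 N, if the wrist force passes 120 N, or if a joint passes its speed limit or range.

## Working session

There is one attempt and no reset: what is moved stays moved. The work goes in short steps, Python scripts to look and compute and a tool call to move; the robot and the scene stay as the last step left them, time stands still between calls to the robot, and variables do not carry over. Pictures are saved under pics/ and viewed, and the job is handed in when it is done.

Besides the shell and the picture viewer there is one more tool, called as a command line: name --argument value ..., lists and objects as JSON in quotes. apply_moves: Moves the arm, as the interface text tells. Its arguments: {"type":"object","properties":{"steps":{"type":"array","items":{"type":"array"}},"squeeze":{"type":"number"}},"required":["steps"]}

```bash
mkdir -p pics; ls
python3 - <<'E'
from bench import bot
import cv2
s=bot.sense();print(s, bot.grasp_offset)
for n in ["side","top","wrist"]:
    im,d=bot.grab_frame(n);cv2.imwrite(f"pics/{n}0.png",im[:,:,::-1])
    import numpy as np; np.save(f"pics/{n}0.npy",d)
    c=bot.calibration(n);print(n,c)
    if n!="wrist":
        for q in ["pin_yellow","pin_red","pin_blue","fork_hole"]:
            print(q,[(r['conf'],np.round(r['centre'],4)) for r in bot.landmark_of(q,n)])
E
```

```text
pics
{'clock': 0.0, 'joint_pos': array([-1.40634931e+00,  1.81494810e-01,  1.60798187e+00,  1.02293736e-05,
        1.35376130e+00, -2.06318695e-01]), 'dq': array([-5.27816459e-04,  6.19641681e-04, -6.33247152e-04, -3.49672969e-05,
        2.15667911e-06, -5.07788477e-04]), 'tau': array([ 2.02647199e-03, -4.33853209e+01, -3.41854227e+01,  7.03893718e-02,
        3.84629262e-02, -1.39568756e-04]), 'position': array([ 0.20826309, -0.53541021,  0.23784874]), 'ee_rot': array([ 0.93303297,  1.36325554, -0.93106138]), 'force': array([-0.71350163, -0.05225432,  0.5096505 ]), 'ft_torque': array([ 0.08219226, -0.01266355,  0.00091847]), 'finger_gap': 0.088464281506607} 0.0187
side {'fx': 549.8891564122275, 'fy': 549.8891564122275, 'cx': 320.27841823878316, 'cy': 238.6246340234601, 'dist': array([-0.06033329,  0.        ,  0.        ,  0.        ,  0.        ]), 'R': array([[ 0.97573412, -0.21812958,  0.019037  ],
       [-0.12295273, -0.61777454, -0.77668349],
       [ 0.18117822,  0.75549593, -0.62960333]]), 't': array([-0.55274171,  0.18504354,  0.85103125])}
pin_yellow [(0.96, array([0.576
[... 786 characters left out ...]
array([0.5792, 0.1435, 0.0938])), (0.65, array([0.4557, 0.0459, 0.0701])), (0.59, array([0.6764, 0.0595, 0.0708]))]
pin_red [(0.84, array([0.5576, 0.2211, 0.0931]))]
pin_blue [(0.74, array([0.5346, 0.3064, 0.0924]))]
fork_hole [(0.87, array([ 0.5105, -0.2383,  0.0835]))]
wrist {'fx': 410.9359442725756, 'fy': 410.9359442725756, 'cx': 315.5171583022812, 'cy': 239.6456144003998, 'dist': array([-0.03042992,  0.        ,  0.        ,  0.        ,  0.        ]), 'R': array([[ 3.62330534e-01, -9.32049348e-01,  7.73066551e-04],
       [-8.88633479e-01, -3.45202350e-01,  3.01936875e-01],
       [-2.81153203e-01, -1.10087922e-01, -9.53327607e-01]]), 't': array([-0.57468676, -0.04081286,  0.39071663])}
```

View pics/side0.png

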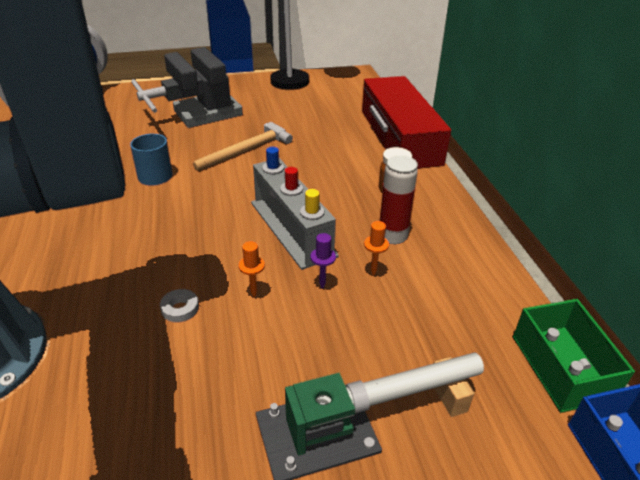

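View pics/top0.png

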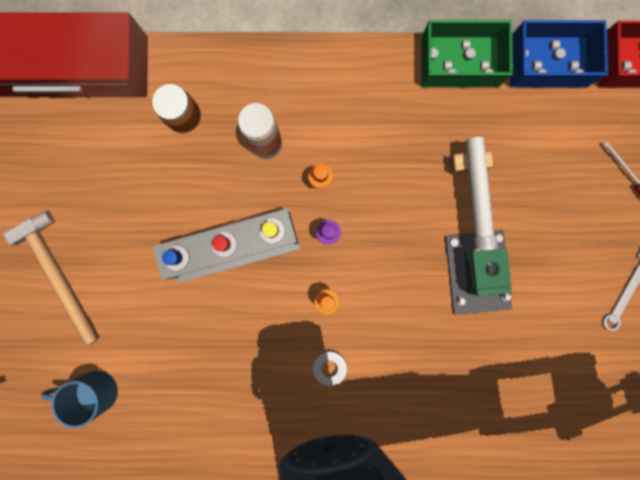

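View pics/wrist0.png

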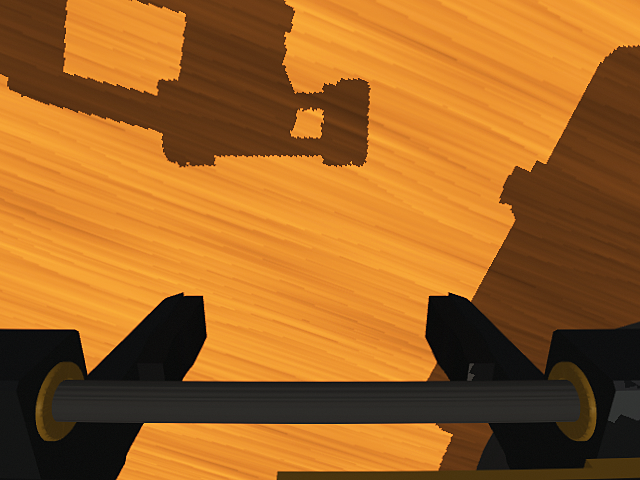

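```bash
cat > h.py <<'E'
import numpy as np, cv2
def K(c): return np.array([[c['fx'],0,c['cx']],[0,c['fy'],c['cy']],[0,0,1.]])
def world(c,uv,z):
    # depth z along the axis
    p=cv2.undistortPoints(np.array(uv,float).reshape(-1,1,2),K(c),c['dist']).reshape(-1,2)
    X=np.c_[p,np.ones(len(p))]*np.array(z).reshape(-1,1)
    return (X-c['t'])@c['R']
def onplane(c,uv,h):
    p=cv2.undistortPoints(np.array(uv,float).reshape(-1,1,2),K(c),c['dist']).reshape(-1,2)
    d=np.c_[p,np.ones(len(p))]@c['R']; o=-c['R'].T@c['t']
    return o+d*((h-o[2])/d[:,2])[:,None]
def tri(c1,u1,c2,u2):
    P=[];q=[]
    for c,u in((c1,u1),(c2,u2)):
        P.append(np.c_[c['R'],c['t']]); q.append(cv2.undistortPoints(np.array(u,float).reshape(1,1,2),K(c),c['dist']).reshape(2,1))
    X=cv2.triangulatePoints(P[0],P[1],q[0],q[1]).ravel(); return X[:3]/X[3]
E
python3 - <<'E'
from h import *
from bench import bot
cs={n:bot.calibration(n) for n in("side","top")}
ims={n:cv2.imread(f"pics/{n}0.png") for n in cs}
tops={}
for n in cs:
    d=np.load(f"pics/{n}0.npy"); hsv=cv2.cvtColor(ims[n],cv2.COLOR_BGR2HSV)
    m=(hsv[...,0]>24)&(hsv[...,0]<34)&(hsv[...,1]>170)&(hsv[...,2]>120)&(d>0)
    k,l,st,ce=cv2.connectedComponentsWithStats(m.astype(np.uint8))
    i=1+np.argmax(st[1:,4]);v,u=np.where(l==i)
    X=world(cs[n],np.c_[u,v],d[v,u]);print(n,st[i],ce[i],'z pct',np.percentile(X[:,2],[2,50,98]))
    zt=np.percentile(X[:,2],95); T=X[X[:,2]>zt-.006]
    print('top pts',len(T),'mean',T.mean(0),'mid',(T.min(0)+T.max(0))/2,np.ptp(T,axis=0))
    # fork top
    g=(hsv[...,0]>55)&(hsv[...,0]<85)&(hsv[...,1]>90)&(d>0)
    v,u=np.where(g);X=world(cs[n],np.c_[u,v],d[v,u])
    s=(np.abs(X[:,0]-.51)<.07)&(np.abs(X[:,1]+.24)<.07)&(X[:,2]>.07)
    T=X[s];print('fork top z',np.percentile(T[:,2],[10,50,90]));
    T=T[abs(T[:,2]-np.median(T[:,2]))<.006]
    r=cv2.minAreaRect((T[:,:2]*1000).astype(np.float32));print(r)
a=ims['side'][130:300,220:410];cv2.imwrite('pics/crop_s.png',cv2.resize(a,None,fx=4,fy=3.5,interpolation=2))
a=ims['side'][365:455,270:380];b=ims['top'][225:315,440:550]
cv2.imwrite('pics/crop_f.png',cv2.resize(np.hstack([a,b]),None,fx=3.6,fy=3.6,interpolation=2))
E
```

```text
side [306 189  13   8  80] [311.6375 192.7125] z pct [0.13910088 0.14170597 0.14386834]
top pts 80 mean [0.57885604 0.13763494 0.14156134] mid [0.57895913 0.13840118 0.14070796] [0.02147139 0.0220078  0.00632897]
fork top z [0.08176725 0.08634723 0.08789174]
((508.2702941894531, -243.03379821777344), (76.04645538330078, 61.0784797668457), 5.361778736114502)
top [263 223  10  11  60] [266.48333333 227.25      ] z pct [0.13866803 0.14152173 0.14434899]
top pts 60 mean [0.58177186 0.1445176  0.14154893] mid [0.58054395 0.14306668 0.14159542] [0.01636581 0.014836   0.00657478]
fork top z [0.08463745 0.08693131 0.08906977]
((507.7412109375, -240.32138061523438), (74.08000946044922, 58.965763092041016), 5.8162522315979)
```

View pics/crop_s.png

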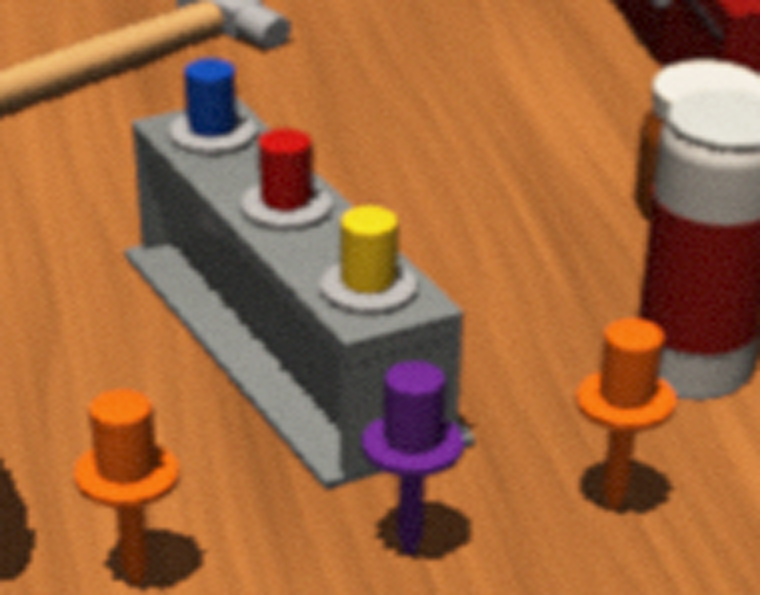

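View pics/crop_f.png

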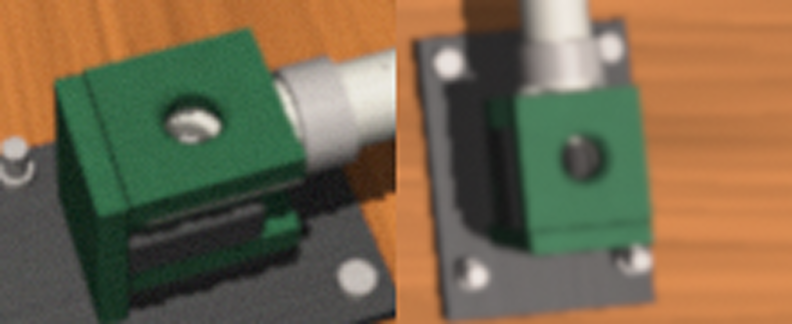

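```bash
cat >> h.py <<'E'
from scipy.spatial.transform import Rotation as Rot
E
python3 - <<'E'
from h import *
from bench import bot
s=bot.sense();R=Rot.from_rotvec(s['ee_rot']).as_matrix();print(np.round(R,3))
c=bot.calibration('wrist');o=-c['R'].T@c['t']
print('cam in tool',R.T@(o-s['position']),'\naxes',np.round(R.T@c['R'].T,3))
cs={n:bot.calibration(n) for n in("side","top")}
print('hole',tri(cs['side'],(323.6,399.4),cs['top'],(492.2,268.6)))
for n,u in(("side",(323.6,399.4)),("top",(492.2,268.6))):print(onplane(cs[n],u,.086))
d=np.load('pics/top0.npy')
for u in[(257,112),(257,122),(172,100),(320,175)]: print(u,world(cs['top'],u,d[u[1],u[0]]))
# knob top centres from crop: side
us=(220+370/4,130+221/3.5)
hsv=cv2.cvtColor(cv2.imread('pics/top0.png'),cv2.COLOR_BGR2HSV)
a=cv2.imread('pics/top0.png')[205:280,150:345];cv2.imwrite('pics/crop_t.png',cv2.resize(a,None,fx=4,fy=4,interpolation=2))
print(us,onplane(cs['side'],us,.141))
E
```

```text
[[ 0.     0.932  0.362]
 [ 0.     0.362 -0.932]
 [-1.     0.    -0.   ]]
cam in tool [-0.14653436  0.07902453 -0.00060764] 
axes [[-0.001 -0.302  0.953]
 [-0.    -0.953 -0.302]
 [ 1.    -0.     0.001]]
hole [ 0.51454016 -0.24311749  0.08182713]
[[ 0.51420565 -0.24596685  0.086     ]]
[[ 0.51420859 -0.24163532  0.086     ]]
(257, 112) [[0.76242085 0.15727924 0.17225523]]
(257, 122) [[0.7473346  0.15758268 0.16904523]]
(172, 100) [[0.80702226 0.31576519 0.09098501]]
(320, 175) [[0.67204013 0.05739842 0.11454961]]
(312.5, 193.14285714285714) [[0.58024107 0.13680343 0.141     ]]
```

View pics/crop_t.png

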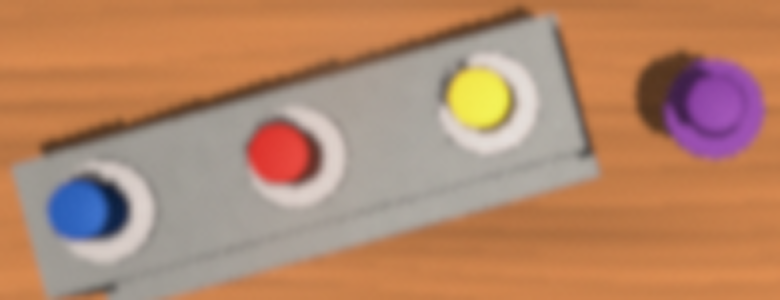

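apply_moves --steps '[[[0,0.0434,-0.0179],0,1],[[0,0.0434,-0.0179],0,1],[[0,0.0434,-0.0179],0,1],[[0,0.0434,-0.0179],0,1],[[0,0.0434,-0.0179],0,1],[[0,0.0434,-0.0179],0,1],[[0,0.0434,-0.0179],0,1],[[0,0.0434,-0.0179],0,1],[[0,0.0434,-0.0179],0,1],[[0,0,0],-10.5,1],[[0,0,0],-10.5,1],[[0,0,0],-10.5,1]]' --squeeze 50

```text
clock: 2.05
position: [0.5142, -0.244, 0.2387]
ee_rot: [0.504, 1.511, -0.504]
force: [-0.1, -0.2, 0.6]
finger_gap: 0.0883
```

apply_moves --steps '[[[0,0,0],-10.5,1],[[0,0,0],-10.5,1],[[0,0,0],-10.5,1],[[0,0,0],-10.5,1],[[0,0,0],-10.5,1],[[0,0,0],0,1],[[0,0,0],0,1]]'

```text
clock: 2.92
position: [0.514, -0.2442, 0.2387]
ee_rot: [-0.206, 1.561, 0.206]
force: [0.1, -0.7, -0.3]
finger_gap: 0.0883
```

```bash
cat > shot.py <<'E'
import sys
from h import *
from bench import bot
import pickle
n=sys.argv[1]
s=bot.sense();c=bot.calibration('wrist');im,d=bot.grab_frame('wrist')
cv2.imwrite(f'pics/{n}.png',im[:,:,::-1]);np.save(f'pics/{n}.npy',d);pickle.dump((s,c),open(f'pics/{n}.pkl','wb'))
print(s['clock'],s['position'],s['ee_rot'],s['force'],s['finger_gap'],s['joint_pos'])
E
python3 shot.py w1
```

```text
2.925 [ 0.51404693 -0.24422973  0.23870386] [-0.20601278  1.56095799  0.20607979] [ 0.07461477 -0.74343191 -0.3038399 ] 0.0882635304445778 [-6.52051350e-01  1.67777447e-01  1.62208971e+00  3.05883271e-05
  1.35175583e+00 -9.14540360e-01]
```

View pics/w1.png

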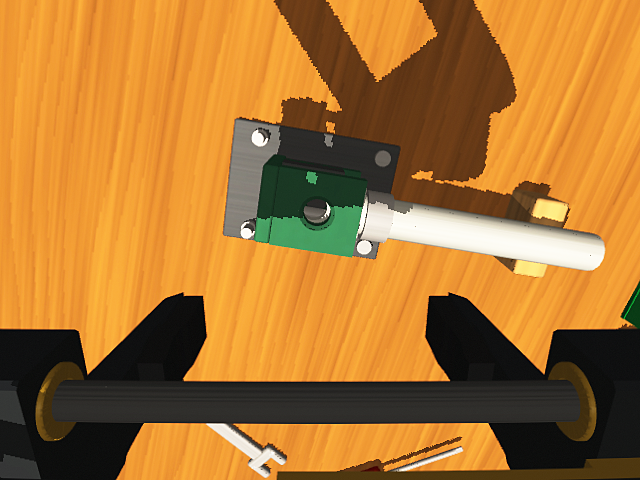

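Run:
```python
from h import *
import pickle
im=cv2.imread('pics/w1.png');s,c=pickle.load(open('pics/w1.pkl','rb'));d=np.load('pics/w1.npy')
print(onplane(c,(316,212),.086))
cv2.imwrite('pics/w1c.png',cv2.resize(im[150:260,240:380],None,fx=5,fy=5,interpolation=2))
g=im[...,1].astype(int)-im[...,2]>25
v,u=np.where(g&(d>0));X=world(c,np.c_[u,v],d[v,u]);s=X[:,2]>.075;X=X[s];print(len(X),np.percentile(X[:,2],[5,50,95]),X.min(0),X.max(0));T=X[abs(X[:,2]-np.median(X[:,2]))<.003]
print(cv2.minAreaRect((T[:,:2]*1000).astype(np.float32)))
```

```text
[[ 0.51357259 -0.23848843  0.086     ]]
7046 [0.08525501 0.08654075 0.08771021] [ 0.46811919 -0.27270078  0.07678386] [ 0.57361717 -0.19268232  0.3083398 ]
((508.2874755859375, -239.59619140625), (77.0110855102539, 60.547386169433594), 5.729012489318848)
```

View pics/w1c.png

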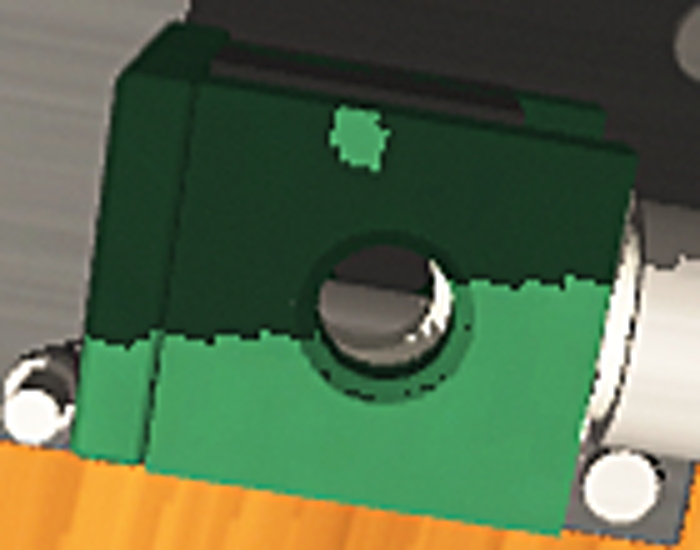

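apply_moves --steps '[[[0,0.0393,0.0182],0,1],[[0,0.0393,0.0182],0,1],[[0,0.0393,0.0182],0,1],[[0,0.0393,0.0182],0,1],[[0,0.0393,0.0182],0,1],[[0,0.0393,0.0182],0,1],[[0,0.0393,0.0182],0,1],[[0,0,0],0,1],[[0,0,0],0,1]]'

```text
clock: 4.1
position: [0.5645, 0.0543, 0.2386]
ee_rot: [-0.209, 1.561, 0.208]
force: [-0.9, 0.7, 0.6]
finger_gap: 0.0883
```

```bash
python3 shot.py w2
```

```text
4.1 [0.56454077 0.05431852 0.23863175] [-0.20878507  1.5610066   0.20807821] [-0.89705931  0.72513359  0.60630798] 0.08833343032834658 [-1.13024921e-01  1.63645613e-01  1.62698840e+00 -5.15313597e-04
  1.35111860e+00 -3.78426782e-01]
```

apply_moves --steps '[[[0,0.0393,0.0182],0,1],[[0,0.0393,0.0182],0,1],[[0,0,0],0,1],[[0,0,0],0,1]]'

```text
clock: 4.65
position: [0.5791, 0.1387, 0.2385]
ee_rot: [-0.208, 1.561, 0.207]
force: [0.2, -0.2, 0.4]
finger_gap: 0.0882
```

```bash
python3 shot.py w3
python3 - <<'E'
from h import *
import pickle
L=[]
for n in['w2','w3']:
    im=cv2.imread(f'pics/{n}.png')
    s,c=pickle.load(open(f'pics/{n}.pkl','rb'));d=np.load(f'pics/{n}.npy')
    hsv=cv2.cvtColor(im,cv2.COLOR_BGR2HSV)
    m=(hsv[...,0]>25)&(hsv[...,0]<35)&(hsv[...,1]>150)&(hsv[...,2]>60)&(d>0)
    k,l,st,ce=cv2.connectedComponentsWithStats(m.astype(np.uint8))
    i=1+np.argmax(st[1:,4]);v,u=np.where(l==i);X=world(c,np.c_[u,v],d[v,u])
    print(n,st[i],'zpct',np.percentile(X[:,2],[5,50,95]))
    t=X[:,2]>np.percentile(X[:,2],95)-.005
    (e,r)=cv2.minEnclosingCircle((X[t,:2]*1000).astype(np.float32));print('circle',e,r)
    eu,er=cv2.minEnclosingCircle(np.c_[u,v][t].astype(np.float32));L.append((c,eu));print(eu,er,onplane(c,eu,.141))
    x,y=map(int,eu);cv2.imwrite(f'pics/{n}c.png',cv2.resize(im[max(0,y-60):y+60,max(0,x-80):x+80],None,fx=5,fy=5,interpolation=2))
print(tri(*L[0],*L[1]))
E
```

```text
4.65 [0.57906049 0.13867052 0.23853777] [-0.20839443  1.56129708  0.20744155] [ 0.15586818 -0.22640294  0.35061786] 0.08824520472630831 [ 3.62434235e-02  2.26242440e-01  1.55362086e+00 -6.66468796e-04
  1.36218629e+00 -2.28468870e-01]
w2 [359  85  31  33 597] zpct [0.14018571 0.14145792 0.14269802]
circle (575.79638671875, 143.40066528320312) 11.115548133850098
(374.5, 101.5) 20.554903030395508 [[0.57546322 0.14366372 0.141     ]]
w3 [297 239  39  17 440] zpct [0.14024678 0.14139653 0.1425978 ]
circle (579.6397705078125, 139.9398651123047) 11.897093772888184
(316.0, 240.0) 19.026397705078125 [[0.57965204 0.14007668 0.141     ]]
[0.57669515 0.14297353 0.14929749]
```

View pics/w3.png

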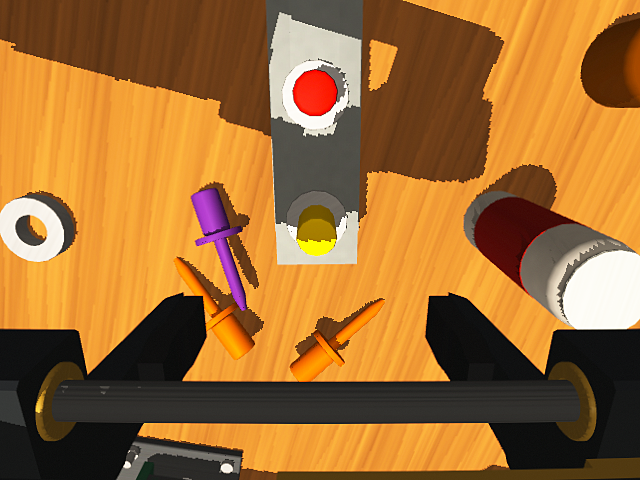

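View pics/w3c.png

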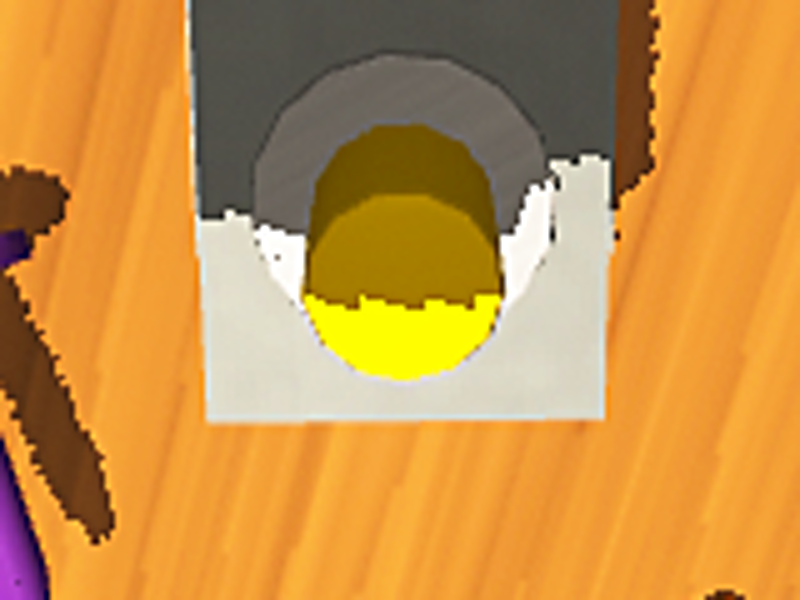

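Run:
```python
from h import *
import pickle
L=[]
for n in['w2','w3']:
    im=cv2.imread(f'pics/{n}.png')
    s,c=pickle.load(open(f'pics/{n}.pkl','rb'));d=np.load(f'pics/{n}.npy')
    hsv=cv2.cvtColor(im,cv2.COLOR_BGR2HSV)
    m=(hsv[...,0]>20)&(hsv[...,0]<35)&(hsv[...,1]>200)&(hsv[...,2]>60)&(d>0)
    v,u=np.where(m);X=world(c,np.c_[u,v],d[v,u])
    k=(abs(X[:,0]-.579)<.03)&(abs(X[:,1]-.141)<.03)&(X[:,2]>.1375)&(X[:,2]<.16);X=X[k];P=np.c_[u,v][k]
    print(n,len(X),np.median(X[:,2]))
    e,r=cv2.minEnclosingCircle((X[:,:2]*1000).astype(np.float32));print('circle',e,r,'mean',X.mean(0))
    el=cv2.fitEllipse(cv2.convexHull(P.astype(np.float32)));print(el,onplane(c,el[0],.141));L.append((c,el[0]))
print('tri',tri(*L[0],*L[1]))
s,c=pickle.load(open('pics/w1.pkl','rb'));print('hole',onplane(c,(317.2,213.2),.086))
```

```text
w2 1554 0.14141921261509927
circle (578.9652709960938, 141.83021545410156) 12.59859848022461 mean [0.57883369 0.14180693 0.14134955]
((379.13134765625, 106.33126831054688), (43.538047790527344, 46.21923828125), 25.123184204101562) [[0.57878645 0.14186626 0.141     ]]
w3 1200 0.1413831179439613
circle (579.15380859375, 142.18612670898438) 12.873993873596191 mean [0.57893308 0.14304647 0.14127474]
((316.0520935058594, 235.3919677734375), (39.30620193481445, 40.155494689941406), 103.20830535888672) [[0.57889607 0.14298386 0.141     ]]
tri [0.57919689 0.14202078 0.13776994]
hole [[ 0.51468023 -0.23914669  0.086     ]]
```

apply_moves --steps '[[[0.033,0.0032,0.0009],0,1],[[0.033,0,0],0,1],[[0.033,0,0],0,1],[[0.02,0,0],0,1],[[0.0125,0,0],0,1],[[0,0,0],0,1],[[0,0,0],0,1]]'

```text
clock: 5.58
position: [0.58, 0.1434, 0.1084]
ee_rot: [-0.209, 1.559, 0.209]
force: [0.2, 0.3, -0.3]
finger_gap: 0.0884
```

```bash
python3 shot.py w4
```

```text
5.575 [0.58003326 0.14336364 0.10842854] [-0.20890185  1.55868917  0.20860673] [ 0.18747242  0.25844005 -0.28438851] 0.08839223679425436 [ 4.38538038e-02  3.72842035e-01  1.64986584e+00 -9.68245120e-06
  1.11687648e+00 -2.22150796e-01]
```

View pics/w4.png

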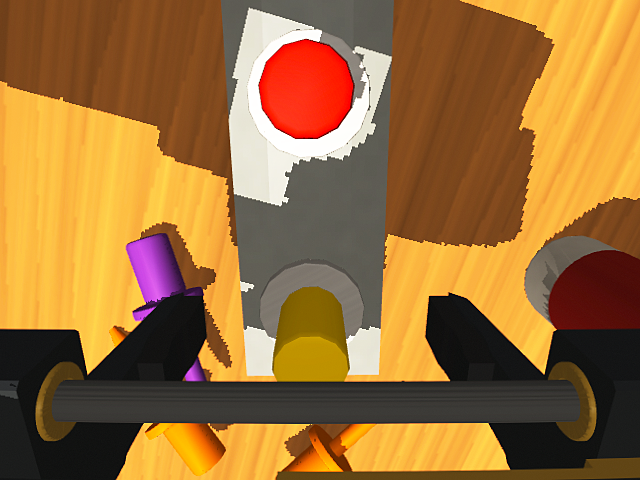

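apply_moves --steps '[[[0,0,-0.001],0,-1],[[0,0,0],0,-1],[[0,0,0],0,-1],[[0,0,0],0,-1],[[0,0,0],0,-1],[[0,0,0],0,-1],[[0,0,0],0,-1],[[0,0,0],0,-1]]' --squeeze 50

```text
clock: 6.62
position: [0.5782, 0.1431, 0.1072]
ee_rot: [-0.209, 1.561, 0.209]
force: [0.3, 0.3, 0.7]
finger_gap: 0.0244
```

```bash
python3 shot.py w5
```

```text
6.625 [0.57816482 0.14314315 0.1071967 ] [-0.20882505  1.56066509  0.20884827] [0.31262368 0.34014202 0.72896272] 0.024357252219303564 [ 4.36032269e-02  3.72052893e-01  1.65384778e+00  1.86929920e-05
  1.11566979e+00 -2.22446663e-01]
```

View pics/w5.png

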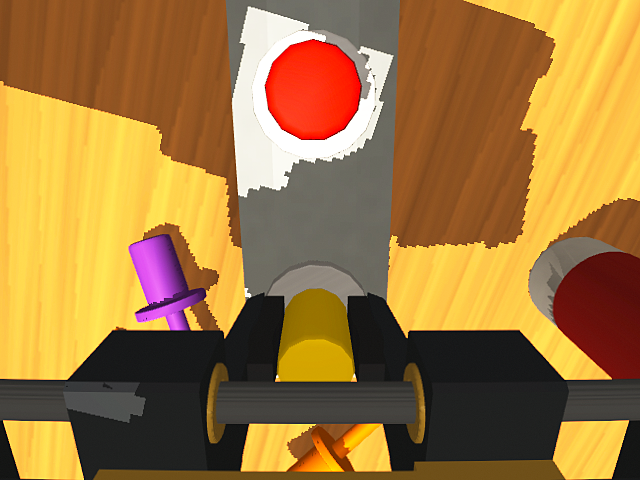

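apply_moves --steps '[[[-0.01,0,0],0,-1],[[-0.02,0,0],0,-1],[[-0.025,0,0],0,-1],[[-0.025,0,0],0,-1],[[-0.02,0,0],0,-1],[[-0.01,0,0],0,-1],[[0,0,0],0,-1],[[0,0,0],0,-1]]'

```text
clock: 7.68
position: [0.5776, 0.1431, 0.2165]
ee_rot: [-0.209, 1.562, 0.209]
force: [-0.0, 1.3, -2.1]
finger_gap: 0.0251
```

```bash
python3 shot.py w6
python3 - <<'E'
from bench import bot
import cv2,numpy as np
for n in("side","top"):
    im,d=bot.grab_frame(n);cv2.imwrite(f'pics/{n}6.png',im[:,:,::-1]);np.save(f'pics/{n}6.npy',d)
E
```

```text
7.675 [0.57761411 0.14311826 0.21647363] [-0.20882114  1.56204335  0.2089938 ] [-0.03382343  1.29225582 -2.05972229] 0.025116226664377208 [ 4.36170775e-02  2.45593693e-01  1.57598271e+00 -1.22822130e-05
  1.32137659e+00 -2.22461520e-01]
```

View pics/side6.png

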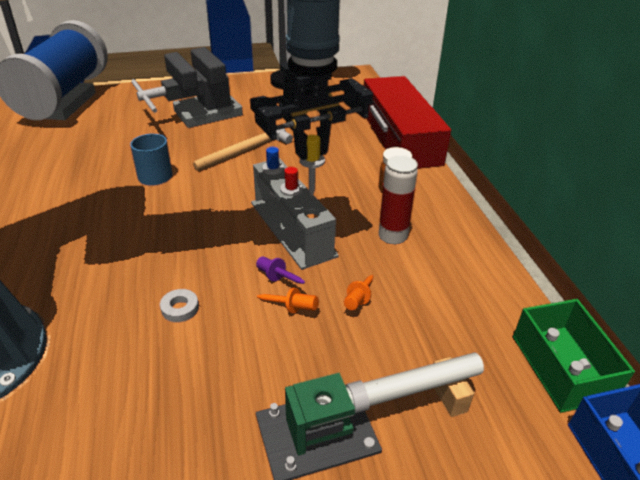

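View pics/w6.png

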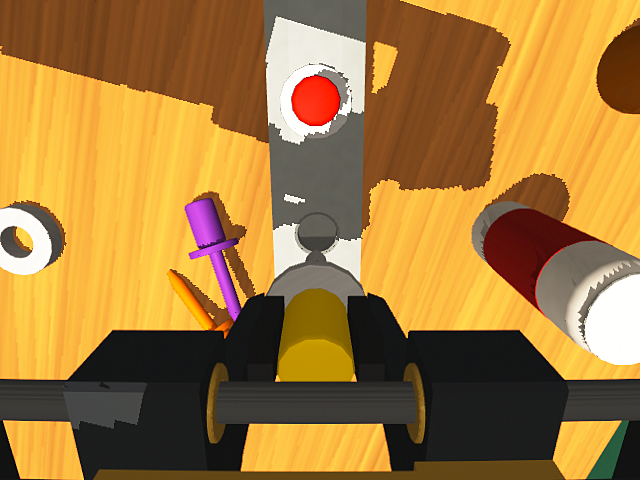

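apply_moves --steps '[[[0,-0.02,-0.009],0,-1],[[0,-0.037,-0.017],0,-1],[[0,-0.037,-0.017],0,-1],[[0,-0.037,-0.017],0,-1],[[0,-0.037,-0.017],0,-1],[[0,-0.037,-0.017],0,-1],[[0,-0.037,-0.017],0,-1],[[0,-0.037,-0.017],0,-1],[[0,-0.037,-0.017],0,-1],[[0,-0.035,-0.0158],0,-1],[[0,0,0],0,-1],[[0,0,0],0,-1]]'

```text
clock: 9.32
position: [0.5147, -0.2378, 0.2169]
ee_rot: [-0.207, 1.561, 0.209]
force: [0.3, 0.1, -0.4]
finger_gap: 0.0245
```

```bash
python3 shot.py w7
python3 - <<'E'
from bench import bot
import cv2,numpy as np
L=[]
for n,(x,y) in(("side",(330,370)),("top",(490,265))):
    im,d=bot.grab_frame(n);cv2.imwrite(f'pics/{n}7.png',im[:,:,::-1]);np.save(f'pics/{n}7.npy',d)
    L.append(cv2.resize(im[y-85:y+85,x-65:x+65,::-1],None,fx=3,fy=3,interpolation=2))
cv2.imwrite('pics/c7.png',np.hstack(L))
E
```

```text
9.325 [ 0.51465961 -0.2378137   0.21685609] [-0.20740179  1.56131215  0.20882165] [ 0.26558007  0.09340508 -0.37170384] 0.024469475206821297 [-6.42303208e-01  1.83825842e-01  1.64906059e+00  2.67792588e-04
  1.30973083e+00 -9.07468757e-01]
```

View pics/c7.png

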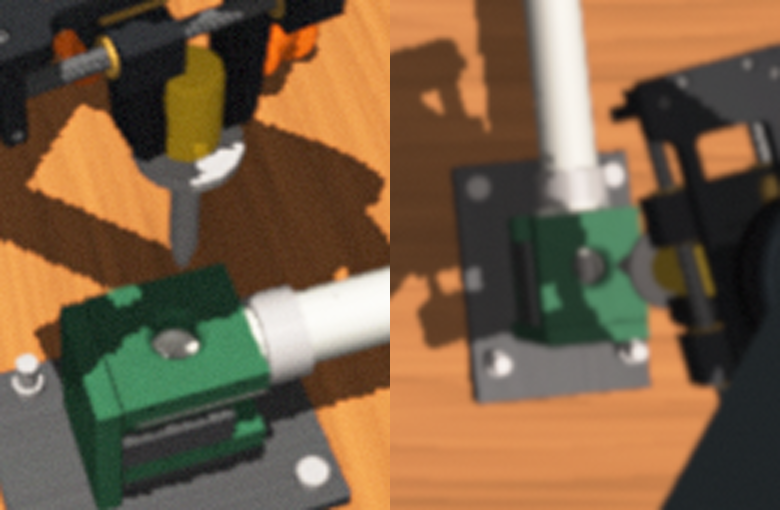

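View pics/w7.png

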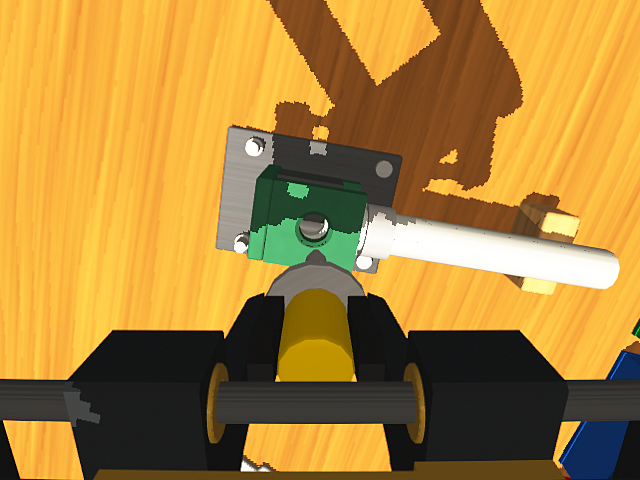

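Run:
```python
from h import *
from bench import bot
import pickle
cs={n:bot.calibration(n) for n in("side","top")}
ts=(325,372.3);tt=(503.7,267.3)
print('tip',tri(cs['side'],ts,cs['top'],tt))
print('tip side@.1347',onplane(cs['side'],ts,.1347),'top',onplane(cs['top'],tt,.1347))
print('hole side',onplane(cs['side'],(324,399.7),.086),'top',onplane(cs['top'],(425+203/3,180+267/3),.086))
im=cv2.imread('pics/w7.png')
cv2.imwrite('pics/w7c.png',cv2.resize(im[190:300,250:390],None,fx=5,fy=5,interpolation=2))
```

```text
tip [ 0.516338   -0.24284245  0.13791224]
tip side@.1347 [[ 0.51611753 -0.24035175  0.1347    ]] top [[ 0.51713333 -0.24416216  0.1347    ]]
hole side [[ 0.51460835 -0.24651601  0.086     ]] top [[ 0.51351678 -0.24243927  0.086     ]]
```

View pics/w7c.png

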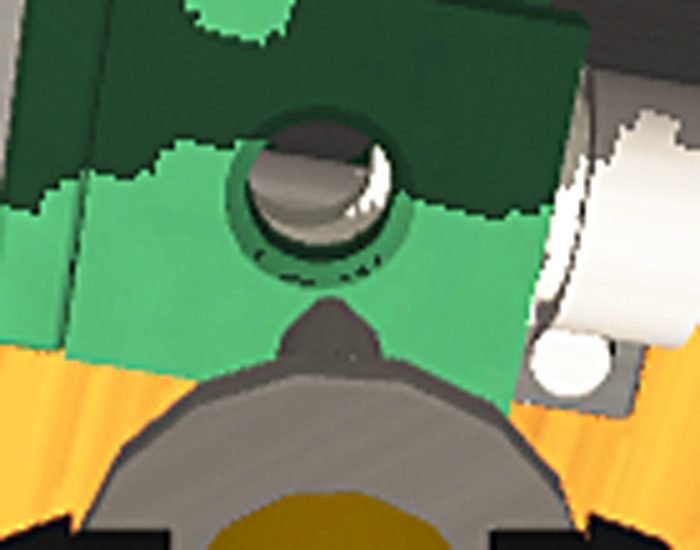

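apply_moves --steps '[[[0.02,0,-0.001],0,-1],[[0.018,0,0],0,-1],[[0,0,0],0,-1],[[0,0,0],0,-1]]'

```text
clock: 9.98
position: [0.5146, -0.2379, 0.1795]
ee_rot: [-0.209, 1.56, 0.209]
force: [0.7, 0.4, -1.0]
finger_gap: 0.0248
```

```bash
python3 shot.py w8
python3 - <<'E'
from bench import bot
import cv2,numpy as np
L=[]
for n,(x,y) in(("side",(330,390)),("top",(490,265))):
    im,d=bot.grab_frame(n);cv2.imwrite(f'pics/{n}8.png',im[:,:,::-1]);np.save(f'pics/{n}8.npy',d)
    L.append(cv2.resize(im[y-40:y+40,x-40:x+40,::-1],None,fx=5,fy=5,interpolation=2))
cv2.imwrite('pics/c8.png',np.hstack(L))
im=cv2.imread('pics/w8.png');cv2.imwrite('pics/w8c.png',cv2.resize(im[210:320,250:390],None,fx=5,fy=5,interpolation=2))
E
```

```text
9.975 [ 0.51462906 -0.23793333  0.1795364 ] [-0.20936017  1.56042823  0.20908151] [ 0.66910057  0.3916971  -0.99763503] 0.024806928286907216 [-6.42380108e-01  2.22417715e-01  1.68315277e+00  3.10680011e-05
  1.23573950e+00 -9.08929208e-01]
```

View pics/c8.png

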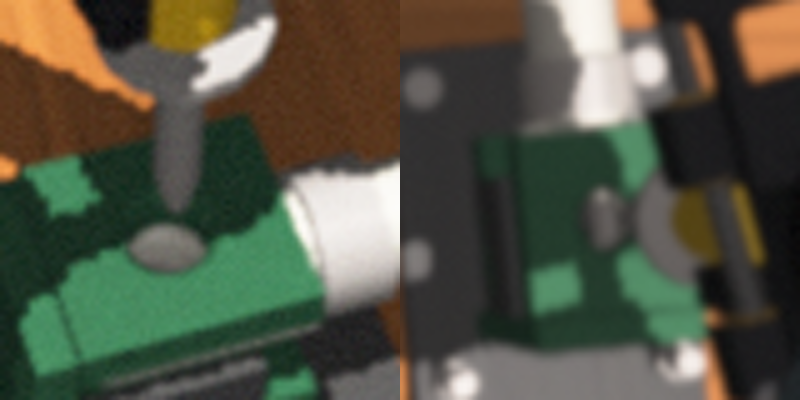

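View pics/w8c.png

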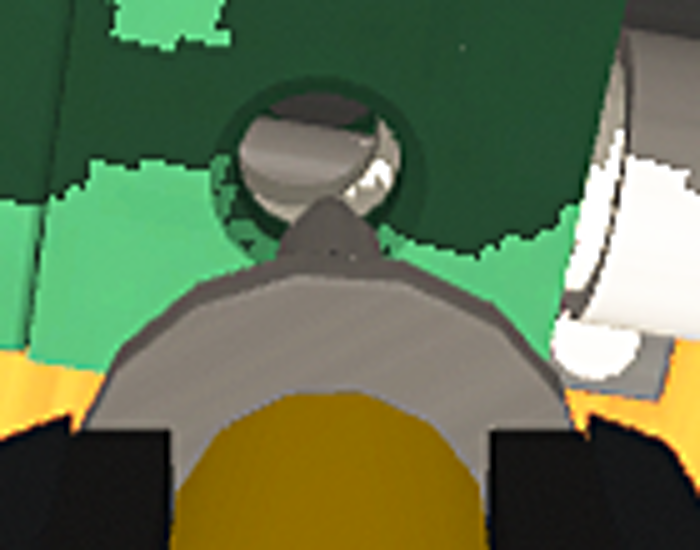

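Run:
```python
from h import *
from bench import bot
import pickle
cs={n:bot.calibration(n) for n in("side","top")}
s,c=pickle.load(open('pics/w8.pkl','rb'))
zt=.0973
print('wrist tip far edge',onplane(c,(316,249.5),zt),'hole',onplane(c,(313.9,243.3),.086))
print('side tip',onplane(cs['side'],(290+177/5,350+210/5),zt),'hole',onplane(cs['side'],(290+168/5,350+249/5),.086))
def proj(c,X): return cv2.projectPoints(np.array([X],float),cv2.Rodrigues(c['R'])[0],c['t'],K(c),c['dist'])[0].ravel()
print('hole proj wrist pts', [proj(c,X) for X in[(.5147,-.239,.086),(.5147,-.242,.086)]])
for a in range(0,360,45):
    X=np.array([.5147+.013*np.cos(np.radians(a)),-.239+.013*np.sin(np.radians(a)),.086]);print(a,(proj(c,X)-[250,210])*5)
d=np.load('pics/w8.npy');print('depth collar', [world(c,(u,v),d[v,u]) for u,v in[(315,275),(316,258),(316,253)]])
```

```text
wrist tip far edge [[ 0.51550929 -0.23743569  0.0973    ]] hole [[ 0.51423531 -0.23763536  0.086     ]]
side tip [[ 0.51695016 -0.24312134  0.0973    ]] hole [[ 0.51407072 -0.24655781  0.086     ]]
hole proj wrist pts [array([314.04718983, 245.5214188 ]), array([312.77343287, 249.96625843])]
0 [421.69722892 203.88833599]
45 [412.56927195 127.54858239]
90 [348.35126788  79.49691676]
135 [267.06267486  89.42229217]
180 [217.94516996 151.10597319]
225 [229.32369506 226.89122687]
270 [292.95461208 272.80650383]
315 [371.99225484 263.435832  ]
depth collar [array([[ 0.51101376, -0.222743  ,  0.17339117]]), array([[ 0.51437583, -0.23336882,  0.12330221]]), array([[ 0.51440061, -0.23343485,  0.11522721]])]
```

apply_moves --steps '[[[0.006,0,-0.0016],0,-1],[[0.008,0,0],0,-1],[[0.008,0,0],0,-1],[[0,0,0],0,-1],[[0,0,0],0,-1]]'

```text
clock: 10.75
position: [0.5128, -0.2385, 0.1572]
ee_rot: [-0.209, 1.561, 0.209]
force: [0.0, 0.1, -1.1]
finger_gap: 0.0252
```

```bash
python3 shot.py w9
python3 - <<'E'
from bench import bot
import cv2,numpy as np
L=[]
for n,(x,y) in(("side",(330,390)),("top",(490,265))):
    im,d=bot.grab_frame(n)
    L.append(cv2.resize(im[y-40:y+40,x-40:x+40,::-1],None,fx=5,fy=5,interpolation=2))
cv2.imwrite('pics/c9.png',np.hstack(L))
im=cv2.imread('pics/w9.png');cv2.imwrite('pics/w9c.png',cv2.resize(im[210:320,250:390],None,fx=5,fy=5,interpolation=2))
E
```

```text
10.75 [ 0.51283232 -0.23847625  0.15716159] [-0.20877849  1.56076704  0.20895754] [ 0.00483701  0.14451635 -1.12810347] 0.02522890897580265 [-6.45108183e-01  2.46256479e-01  1.70343124e+00  2.59858709e-05
  1.19204243e+00 -9.11195634e-01]
```

View pics/c9.png

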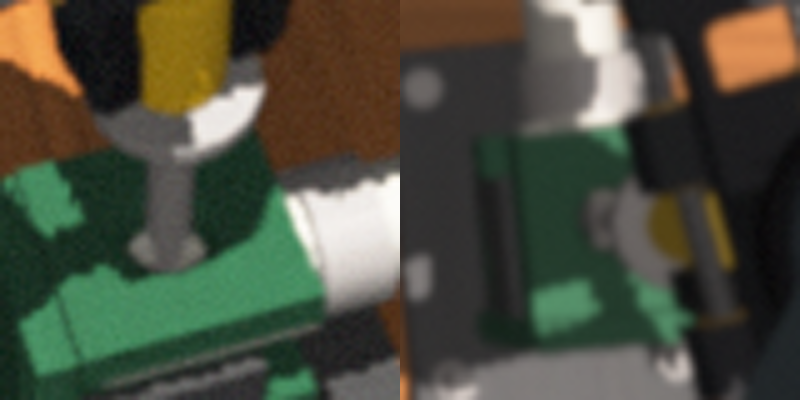

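View pics/w9c.png

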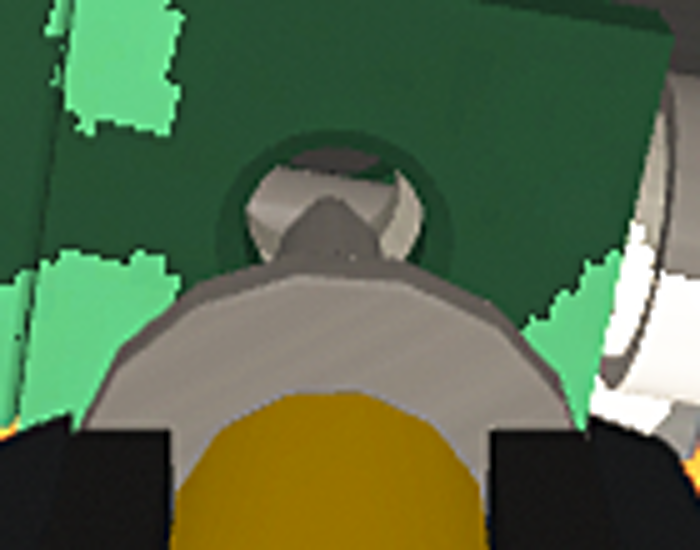

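apply_moves --steps '[[[0.006,0,0],0,-1],[[0.006,0,0],0,-1],[[0.005,0,0],0,-1],[[0,0,0],0,-1]]' --squeeze 60

```text
clock: 11.4
position: [0.5124, -0.2382, 0.1394]
ee_rot: [-0.208, 1.562, 0.21]
force: [0.2, -0.1, -0.8]
finger_gap: 0.025
```

apply_moves --steps '[[[0.005,0,0],0,-1],[[0.005,0,0],0,-1],[[0.005,0,0],0,-1],[[0,0,0],0,-1]]'

```text
clock: 11.9
position: [0.5127, -0.2381, 0.1246]
ee_rot: [-0.208, 1.561, 0.209]
force: [2.0, 0.6, -3.5]
finger_gap: 0.0247
```

apply_moves --steps '[[[0.005,0,0],0,-1],[[0.005,0,0],0,-1],[[0.005,0,0],0,-1],[[0.005,0,0],0,-1],[[0,0,0],0,-1]]'

```text
clock: 12.52
position: [0.5131, -0.2382, 0.1048]
ee_rot: [-0.208, 1.56, 0.209]
force: [3.3, 0.5, -3.0]
finger_gap: 0.0245
```

apply_moves --steps '[[[0.003,0,0],0,-1],[[0.002,0,0],0,-1],[[0,0,0],0,-1]]'

```text
clock: 12.9
position: [0.5131, -0.2386, 0.1004]
ee_rot: [-0.209, 1.56, 0.209]
force: [1.6, -0.2, 1.0]
finger_gap: 0.0247
```

```bash
python3 shot.py w10
python3 - <<'E'
from bench import bot
import cv2,numpy as np
L=[]
for n,(x,y) in(("side",(330,390)),):
    im,d=bot.grab_frame(n)
    L.append(cv2.resize(im[y-60:y+60,x-60:x+60,::-1],None,fx=5,fy=5,interpolation=2))
cv2.imwrite('pics/c10.png',np.hstack(L))
E
```

```text
12.9 [ 0.51312052 -0.23857511  0.1004133 ] [-0.20914275  1.5600004   0.20852483] [ 1.63052492 -0.16783868  0.96054057] 0.024660116614145532 [-6.45037830e-01  3.23017627e-01  1.73650655e+00  2.28741107e-04
  1.08130448e+00 -9.11207507e-01]
```

View pics/c10.png

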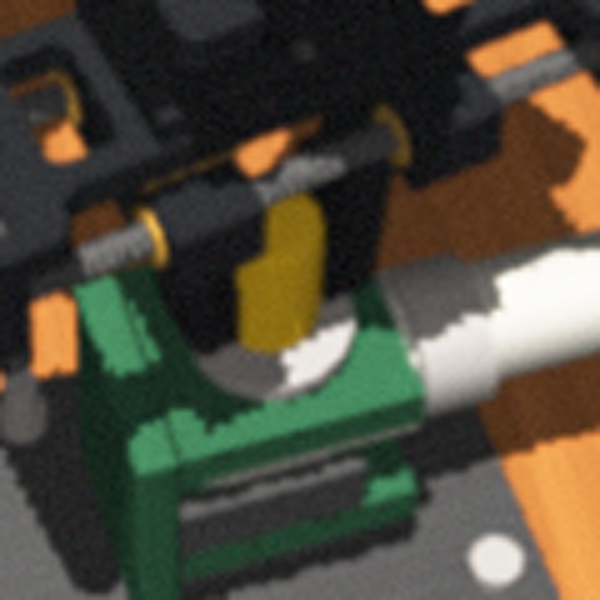

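apply_moves --steps '[[[0.0015,0,0],0,-1],[[0.0015,0,0],0,-1],[[0,0,0],0,-1],[[0,0,0],0,-1]]'

```text
clock: 13.5
position: [0.5131, -0.2387, 0.0981]
ee_rot: [-0.21, 1.56, 0.208]
force: [-0.6, 1.0, 9.0]
finger_gap: 0.025
```

apply_moves --steps '[[[0.001,0,0],0,-1],[[0,0,0],0,-1],[[0,0,0],0,-1]]'

```text
clock: 13.88
position: [0.5131, -0.2388, 0.0981]
ee_rot: [-0.21, 1.56, 0.208]
force: [-3.5, 4.5, 15.8]
finger_gap: 0.0246
```

```bash
python3 shot.py w11
python3 - <<'E'
from h import *
from bench import bot
im,d=bot.grab_frame("side")
cv2.imwrite('pics/c11.png',cv2.resize(im[330:450,270:390,::-1],None,fx=5,fy=5,interpolation=2))
E
```

```text
13.875 [ 0.51311256 -0.23875862  0.09807831] [-0.20973346  1.56028811  0.20837907] [-3.52109546  4.49257562 15.83577936] 0.024618018498577168 [-6.45002286e-01  3.26594532e-01  1.73736782e+00 -3.94655281e-04
  1.07675748e+00 -9.11150000e-01]
```

View pics/c11.png

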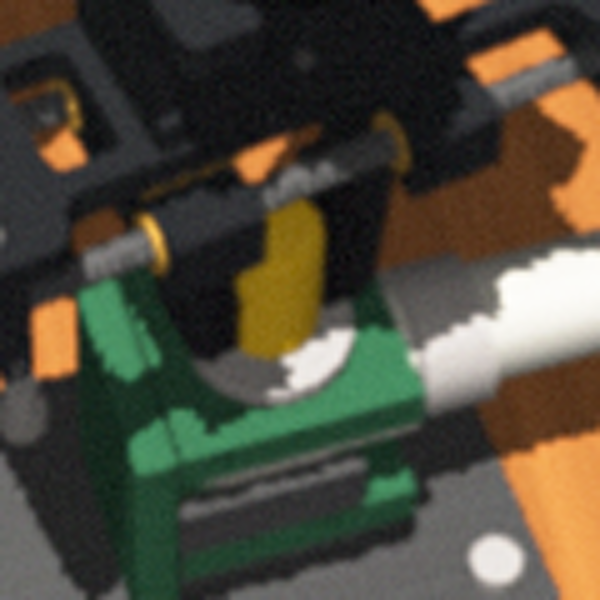

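View pics/w11.png

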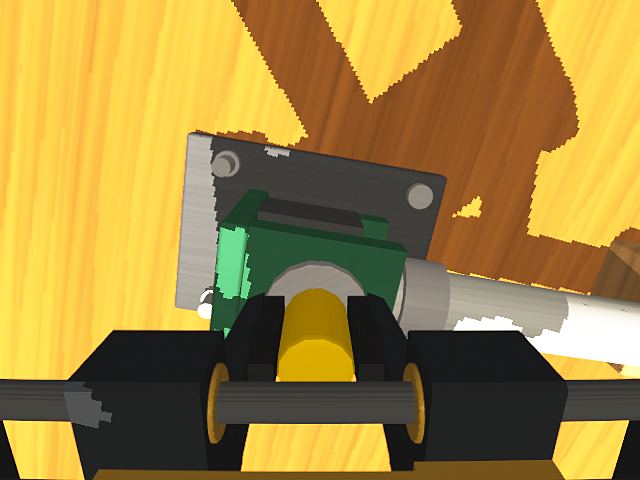

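apply_moves --steps '[[[-0.001,0,0],0,-1],[[0,0,0],0,1],[[0,0,0],0,1],[[0,0,0],0,1],[[0,0,0],0,1],[[0,0,0],0,1],[[0,0,0],0,1]]'

```text
clock: 14.85
position: [0.5128, -0.2385, 0.0972]
ee_rot: [-0.209, 1.561, 0.209]
force: [0.0, -0.3, 0.1]
finger_gap: 0.0821
```

apply_moves --steps '[[[-0.02,0,0],0,1],[[-0.04,0,0],0,1],[[-0.04,0,0],0,1],[[-0.03,0,0],0,1],[[0,0,0],0,1],[[0,0,0],0,1]]'

```text
clock: 15.6
position: [0.5123, -0.2381, 0.226]
ee_rot: [-0.208, 1.562, 0.21]
force: [-0.2, 0.0, -0.1]
finger_gap: 0.0882
```

```bash
python3 shot.py w12
python3 - <<'E'
from h import *
from bench import bot
import pickle
im,d=bot.grab_frame("side");cv2.imwrite('pics/side12.png',im[:,:,::-1])
im=cv2.imread('pics/w12.png');s,c=pickle.load(open('pics/w12.pkl','rb'));d=np.load('pics/w12.npy')
hsv=cv2.cvtColor(im,cv2.COLOR_BGR2HSV)
m=(hsv[...,0]>20)&(hsv[...,0]<35)&(hsv[...,1]>200)&(hsv[...,2]>60)&(d>0)
v,u=np.where(m);X=world(c,np.c_[u,v],d[v,u])
k=(abs(X[:,0]-.513)<.04)&(abs(X[:,1]+.239)<.04)&(X[:,2]>.1)&(X[:,2]<.16);X=X[k]
t=X[X[:,2]>np.percentile(X[:,2],90)-.004]
print('knob top',np.median(t[:,2]),cv2.minEnclosingCircle((t[:,:2]*1000).astype(np.float32)))
E
```

```text
15.6 [ 0.512264   -0.2380852   0.22603703] [-0.20804791  1.56179931  0.20975952] [-0.23078933  0.02096534 -0.10805417] 0.08821665392059726 [-6.45143545e-01  1.70936305e-01  1.64477853e+00 -7.28800124e-06
  1.32743323e+00 -9.11227531e-01]
knob top 0.13241868698199322 ((514.01708984375, -239.64340209960938), 12.682486534118652)
```

View pics/side12.png

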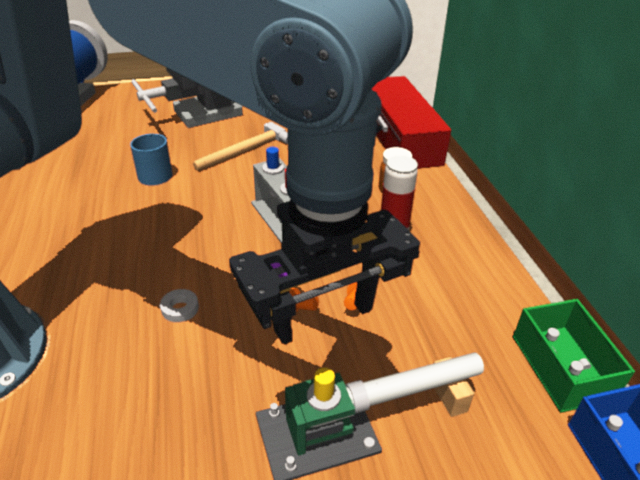

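View pics/w12.png

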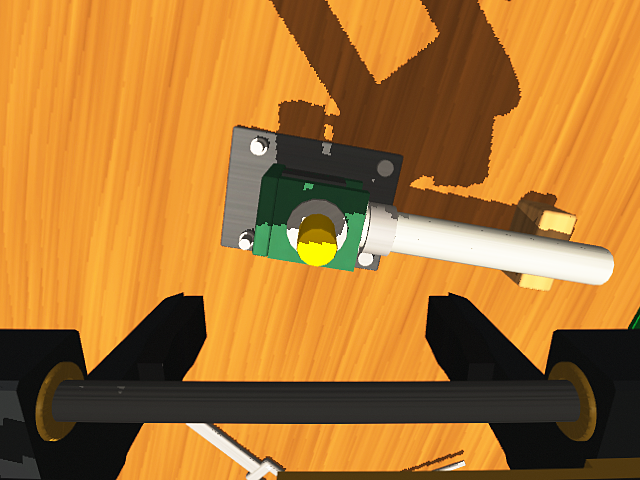

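```bash
python3 -c "
from bench import bot
print(bot.close_job())"
```

```text
the job is handed in; nothing more can be done
None
```

The yellow pin is in the fork with its collar home, and I handed the job in at about 15.7 s of the 38 s allowed. No verdict was reported.

- **Insertion:** I took the yellow-knobbed pin from the end hole of the stand and carried it upright to the fork. I pushed it down until the tool stopped moving at z 0.0981 while the force rose from 9 to 16 N. I let go only after that.
- **Last check of the pin:** the knob top measured 0.1324 m, against 0.132 m expected at home. The knob is centred at (0.514, -0.240), about 1 mm from the measured hole, and the pin stands upright. The gripper was clear and the force reading was near zero.
- **Red and blue pins:** the red pin stood undisturbed in the wrist picture right after the lift. The blue pin was still in its hole in the last side picture. In that last picture the arm mostly hid the red pin, so I did not re-measure it at the end.

**What disagreed:**
- The side, top and wrist cameras differed by 4 to 8 mm in y for the hole and up to about 6 mm for the pin. I used the wrist camera, because its error largely cancels between the grasp and the insertion.
- I moved the pin about 1.6 mm sideways just before it entered the hole.
- I saw no clear push at the rollers in the force readings.

The orange and purple look-alikes fell over between the first pictures and my first wrist view of the stand. The tool had stayed at about 0.24 m by then, and I did not touch them.

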